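# Seat the bayonet cap on the abrasive tank and hold it down

## Task

Slide the grey knurled cap out of the open front of its steel keeper, set it on the neck of the clear abrasive tank and turn it until the keyways hidden inside drop over the pins. Then push it fully home against the spring plate and finish still gripping it there, pressed down, so that I can close the clamp; leave everything else on the bench where it is.

Things in the scene. Friction and masses are not known exactly. Their poses are not given: they have to be found in the camera images.
- cap: Loose grey bayonet cap, 0.22-0.4 kg, 76 mm high, standing upright in the keeper; origin at the centre of its underside, z up its axis. From below: blue flange 88 mm across, 6 mm thick; grey skirt 70 mm across up to 36 mm; knurled grip above. Its underside is a bore 48 mm across, 30 mm deep, with four keyways 12 mm wide, to radius 31 mm, at its own +x, +y, -x, -y, hidden from above.
- cap_grip (a point): Point on the cap's axis 58 mm above its underside, in the knurled grip: a round knob 56 mm in diameter from 36 to 76 mm above the underside. Grip it across from above, in any direction; 60 N holds it firmly.
- keeper: Fixed steel keeper holding the cap by its flange: two side walls 14 mm high with inward lips (lip underside 10 mm above the bench) and a back wall; outside 100 x 110 mm. Origin on the bench, z up; the cap starts within 8 mm of it. The channel runs along its x, which may be turned a little: 94 mm wide, 76 mm between the lips, open to its own -x.
- keeper_mouth (a point): Point on the bench in the middle of the keeper's open front, 40 mm from its origin towards its -x. The lips stop any lifting inside: slide the cap level along the keeper's -x until its axis is 90 mm from the keeper's origin (65 mm just clears the lips), then lift.
- tank: Fixed clear abrasive tank with flat white shoulder 110 mm across, 130 mm above the bench, on a 130 mm square foot, with a gauge (lower than the shoulder) at its +x side. Origin on its axis on the bench, z up. Fully home, the cap's underside sits on the shoulder, 130 mm above the bench.
- tank_neck (a point): Point on the tank's axis at the shoulder, 130 mm above the bench, where the cap's origin lies when home. Here rises an aluminium neck 44 mm across and 28 mm high; its last 8 mm taper to 36 mm.
- tank_pins (a point): Point on the tank's axis 148 mm up: tops of 4 radial steel pins, 6 mm thick, out to radius 28 mm, 90 deg apart. Their angle varies, is not tied to any frame given here: find it by feel or sight. Off the pins' angle the cap's underside rests here; turned (at most 90 deg, either way) till keyways meet pins (0.11 rad room each side) it can drop: 8 mm free, then 10 mm against the spring plate.
- seal_plate (a joint): Spring-loaded blue sealing plate, 33 mm across, on top of the neck, its top 170 mm above the bench when free. Value = how far it is pressed down (m): 0 free, 0.010 with the cap fully home, stop at 0.012. It takes about 3 N to start and 12 N at 0.010, and lifts the cap several mm again if the cap is let go.
- model: Bystander: small white plaster dental model, 56 x 60 x 27 mm, between the other things; origin at the centre of its underside.
- jar: Bystander: small amber jar with green lid, 40 mm in diameter, 55 mm high; origin at the centre of its underside.
- bowl: Bystander: white bowl, 110 mm in diameter, 60 mm high; origin at the centre of its underside.
- brush: Bystander: dusting brush lying on the bench along its own x; origin under its middle.
- bottle: Bystander: white bottle with blue cap, 60 mm in diameter, 150 mm high; origin at the centre of its underside.
- filter: Bystander: spare paper filter ring, 72 mm in diameter, 50 mm high; origin at the centre of its underside.
There are look-alikes about, which are no part of the job. Of the things that look like the cap, the larger one is meant.

How it is judged:
By the outcome, as a careful person would: the job done as asked, in the order asked, and still so for the second after the job is handed in, while the arm keeps its last pose, push and grip.
It also fails if it takes over 51 s, if anything falls off the work surface, if the arm or the gripper's body presses on something with over 40 N, if the wrist force passes 120 N, or if a joint passes its speed limit or range.

## Robot

A 7-joint arm with a two-finger parallel gripper is mounted at the origin on the work surface. World frame = base frame: x ahead of the robot, y to its left, z up, the work surface at z = 0. Lengths are in mm, angles in rad, forces in N, time in s.
With the tool pointing down it reaches from about 400 to 875 mm from the base axis. Payload 19.3 kg.
Tool frame: the origin (TCP) lies midway between the tips of the shut fingers; the grasp point (between the pads) lies 19 mm behind it (r.grasp_offset is the distance from the TCP to the grasp point, in mm); z points along the fingers, y is the direction in which the jaws open and shut (so a half turn about z gives the same grasp; the last joint's range is limited). The gripper opens to 85 mm and grips with 20 to 120 N. Pads are 22 mm wide; open, the fingers measure 114 mm over their backs; the gripper's body (76 mm by 85 mm) begins 54 mm behind the grasp point. The pads swing forward as they close: fully open they stand 13 mm farther back than shut.
Start: joints at [1.158, 0.521, -0.036, 1.599, 0.021, 1.021, -0.113], TCP at [210.05, -588.637, 231.291] pointing down, gripper open.
Joint ranges: [-2.91, 2.91], [-0.3, 2.13], [-1.5, 1.42], [0.17, 2.43], [-1.26, 4.41], [0.16, 1.93], [-2.52, 2.52]. Speed limits (rad/s): [1.89, 1.89, 2.39, 2.39, 3.01, 3.01, 3.01].

## Interface

Orientations are given as a 3x3 rotation matrix whose columns are the frame's x, y, z axes.
In Python, from cell import r, snapshot, calibration gives the robot as it stands.
- The arm moves only by the shell command python3 -m pendant 'ROWS' [FORCE]. ROWS is JSON, a list that holds one entry, the list of rows, each a list of 7 numbers: the opening, from 0 (shut) to 1 (fully open), then the shift along the tool's x, y, z in mm, then the turn, a rotation vector about the tool's x, y, z in rad. In form: [[[hand, x, y, z, ax, ay, az], ...]]. A call has 1 to 12 rows; each row is the pose to reach, as a shift and turn from the pose commanded when the call began, along the tool's axes at that moment; what a row does not reach only later rows make up. A row lasts 1/8 s, in which the tool goes at most 62.5 mm and 10.7 degrees, less where a joint would pass 70% of its speed; a pose out of reach is approached as far as the arm can. A call with a gripper value outside its range is refused whole. The fingers move at their own pace and stop on an object; FORCE is the grip in N (left out, the last holds). Time passes only in rows, so rows that repeat a pose let the fingers close. It gives the time, the measured TCP pose, the force and the opening at its end, in the units of the state.
- r.state(): the state, without advancing time (a new reading comes with each control period).
- snapshot(name): name is "scene" or "side" or "wrist"; returns (picture, depth): 420x560x3 uint8, red, green, blue; 420x560 float32, mm along the optical axis (not along the pixel's ray), 0 where there is no reading.
- calibration(name): a dict with "intrinsics" (3x3 intrinsics, pixels), "R" (3x3) and "t" (3): a world point X has camera coordinates R X + t; the wrist camera has in their place "tool_from_camera" (4x4, takes a point from camera to tool coordinates, whose origin is the TCP and whose axes are the flange's). Camera axes: x right, y down, z forward; pixel columns grow to the right and rows downward; lengths in mm; the calibration is good to about 2 mm. A picture is of the moment at which its call begins: read the wrist's pose just before it. calibration takes no time and is no camera call.
- r.finish_job(): hands the job in, once; it reports no verdict.
The state is a dict: "time_s": time; "joints": joint angles; "joint_velocities": joint speeds; "effort": joint torques, N m; "ee_pos": TCP position; "ee_rot": TCP orientation; "ft_force": force on the tool from outside, world axes, zero at the start; "torque": the same for the moment, N m; "gripper_width": opening from 0.0 (shut) to 1.0 (fully open).
Only numpy, scipy, OpenCV 4.12 (cv2) and the standard library are available. Lean on these libraries where they do the work, as an engineer would, in place of code of your own. Each camera call takes 0.05 s, during which the arm holds its last target.

## Working session

There is one attempt and no reset: what is moved stays moved. The work goes in short steps, Python scripts to look and compute and a shell command to move; the robot and the scene stay as the last step left them, time stands still between calls to the robot, and variables do not carry over. Pictures are saved under pics/ and viewed, and the job is handed in when it is done.

```bash
ls; mkdir -p pics
python3 - <<'E'
from cell import r, snapshot, calibration
import cv2, numpy as np
print(r.state())
for n in ["scene","side","wrist"]:
    p,d=snapshot(n); cv2.imwrite(f"pics/{n}0.png",p[:,:,::-1]); np.savez(f"pics/{n}0.npz",p=p,d=d)
    print(n,calibration(n))
E
```

```text
pics
{'time_s': 0.0, 'joints': array([ 1.15777561,  0.52201992, -0.03634946,  1.59998485,  0.02117298,
        1.02111026, -0.11279337]), 'joint_velocities': array([-0.00036792, -0.0002518 ,  0.00038709, -0.00016761,  0.00048369,
       -0.00032342,  0.0007875 ]), 'effort': array([ 1.43435277e-04, -9.27100968e+01,  1.97956681e+00, -3.69936025e+01,
        1.77951925e-02,  8.21324968e-03, -8.35857190e-05]), 'ee_pos': array([ 209.96328134, -588.32291551,  230.73009094]), 'ee_rot': array([[ 9.41809818e-01,  3.36145927e-01, -4.27098316e-04],
       [ 3.36146195e-01, -9.41809227e-01,  1.05571081e-03],
       [-4.73722449e-05, -1.13784628e-03, -9.99999352e-01]]), 'ft_force': array([-0.10736283,  0.70792973,  0.11760187]), 'torque': array([-0.03408309,  0.00557114, -0.03285152]), 'gripper_width': 1.001108578766216}
scene {'intrinsics': array([[403.49539181,   0.        , 280.44975749],
       [  0.        , 403.49539181, 209.76722255],
       [  0.        ,   0.        ,   1.        ]]), 'R': array([[-0.564563  ,  0.8253555 ,  0.00754468],
       [ 0.71669252,  0.494728  , -0.4915242 ],
   
[... 328 characters left out ...]
572],
       [-0.01828707, -0.51956206, -0.854237  ],
       [ 0.06533401,  0.85193287, -0.51955928]]), 't': array([-560.81887235,  119.01574169, 1549.51441737])}
wrist {'intrinsics': array([[339.90995342,   0.        , 277.25267324],
       [  0.        , 339.90995342, 206.65821761],
       [  0.        ,   0.        ,   1.        ]]), 'tool_from_camera': array([[ 5.36961617e-04, -9.63683971e-01, -2.67044783e-01,
         6.73817475e+01],
       [ 9.99999753e-01,  3.96394645e-04,  5.80285886e-04,
         5.15725847e-01],
       [-4.53357085e-04, -2.67045028e-01,  9.63683946e-01,
        -1.41887342e+02],
       [ 0.00000000e+00,  0.00000000e+00,  0.00000000e+00,
         1.00000000e+00]])}
```

View pics/scene0.png

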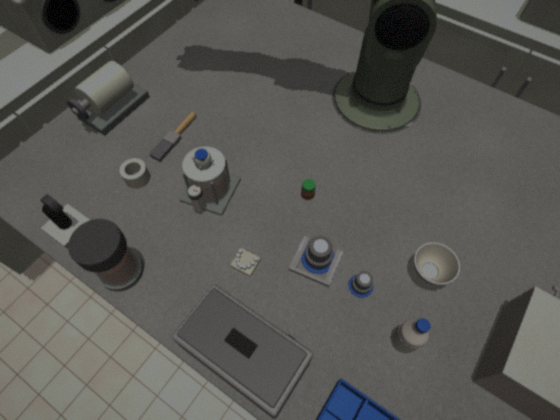

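View pics/side0.png

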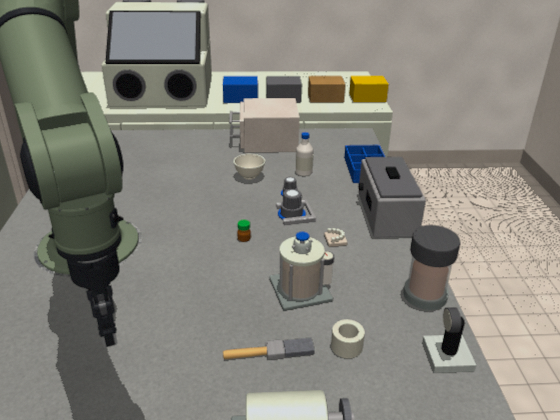

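View pics/wrist0.png

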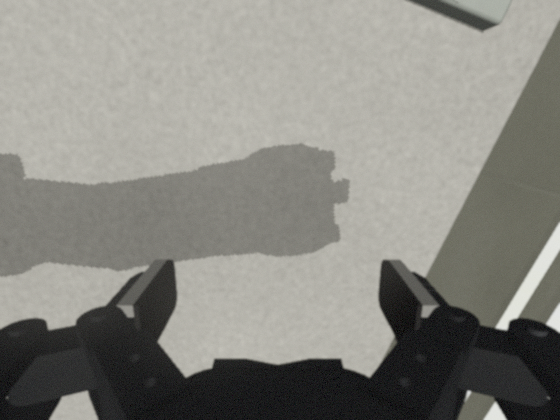

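The scene view shows the cap in its keeper near (319,250), the small look-alike at (362,284), the tank at (207,175) and the model at (246,261). I'll localise these next.

```bash
cat > h.py <<'E'
import numpy as np, cv2
from cell import calibration
C={n:calibration(n) for n in("scene","side","wrist")}
def pt(n,u,v,d):
    c=C[n];K=c["intrinsics"];x=np.linalg.inv(K)@np.array([u,v,1.])*d
    return c["R"].T@(x-c["t"])
def ray(n,u,v,z):
    c=C[n];o=-c["R"].T@c["t"];d=c["R"].T@np.linalg.inv(c["intrinsics"])@np.array([u,v,1.])
    return o+d*(z-o[2])/d[2]
def wcam(pos,rot):
    T=np.eye(4);T[:3,:3]=rot;T[:3,3]=pos
    return T@C["wrist"]["tool_from_camera"]
def wray(T,u,v,z):
    d=T[:3,:3]@np.linalg.inv(C["wrist"]["intrinsics"])@np.array([u,v,1.]);o=T[:3,3]
    return o+d*(z-o[2])/d[2]
def proj(n,X):
    c=C[n];x=c["intrinsics"]@(c["R"]@np.asarray(X,float)+c["t"]);return x[:2]/x[2]
def cloud(n,d):
    c=C[n];v,u=np.mgrid[:420,:560];P=np.stack([u,v,np.ones_like(u)],-1)@np.linalg.inv(c["intrinsics"]).T*d[...,None]
    return (P-c["t"])@c["R"]
E
python3 - <<'E'
from h import *
for n,(x0,y0,x1,y1) in {"scene":(170,130,400,310),"side":(220,140,400,320)}.items():
    f=np.load(f"pics/{n}0.npz");p=f["p"];d=f["d"]
    c=p[y0:y1,x0:x1,::-1];s=min(800/(x1-x0),600/(y1-y0));cv2.imwrite(f"pics/{n}0c.png",cv2.resize(c,None,fx=s,fy=s,interpolation=cv2.INTER_CUBIC));print(s)
    X=cloud(n,d)
    hsv=cv2.cvtColor(p,cv2.COLOR_RGB2HSV)
    m=(cv2.inRange(hsv,(100,120,40),(130,255,255)))
    k,l,st,ce=cv2.connectedComponentsWithStats(m)
    for i in range(1,k):
        if st[i,4]>25:
            q=X[(l==i)&(d>0)];print(n,st[i],ce[i].round(1),np.median(q,0).round(),q.min(0).round(),q.max(0).round())
E
```

```text
3.3333333333333335
scene [195 149  12  11  96] [200.9 154.1] [ 584. -220.  169.] [ 569. -235.  166.] [ 596. -205.  173.]
scene [302 252  27  21 138] [313.  266.3] [616. 143.   6.] [593. 101.   2.] [628. 176.  12.]
scene [349 277  24  20  97] [357.4 289.9] [606. 264.   4.] [580. 236.   0.] [617. 294.   8.]
scene [416 319  14  14 144] [422.6 325.2] [650. 412. 149.] [636. 399. 137.] [662. 425. 152.]
scene [ 317  379   82   41 1744] [351.9 405.6] [834. 374.   6.] [811. 329.  -1.] [906. 466.  53.]
3.3333333333333335
side [223  77  35  26 803] [238.8  88.4] [ 414. 1092.   64.] [ 345. 1066.   -5.] [ 500. 1188.   93.]
side [302 132   7   7  44] [305.  135.1] [650. 403. 143.] [639. 392. 129.] [661. 425. 152.]
side [345 145  40  38 756] [359.5 157.7] [845. 461.  31.] [812. 319.  -7.] [944. 536.  51.]
side [278 209   7  10  34] [280.2 214.1] [552. 126.   3.] [545.  87.  -3.] [562. 157.  14.]
side [296 232  13   9  94] [302.  235.8] [ 582. -228.  168.] [ 568. -244.  162.] [ 597. -211.  172.]
```

Run:
```python
from h import *
f=np.load(f"pics/scene0.npz");p=f["p"];d=f["d"];X=cloud("scene",d)
for u,v in [(319,243),(207,160),(300,300),(246,261),(363,276),(308,183)]: print(u,v,X[v,u].round())
```

```text
319 243 [581. 131.  74.]
207 160 [ 582. -204.  157.]
300 300 [704. 161.  -2.]
246 261 [701.  -6.  12.]
363 276 [585. 260.  53.]
308 183 [437.  10.  55.]
```

View pics/scene0c.png

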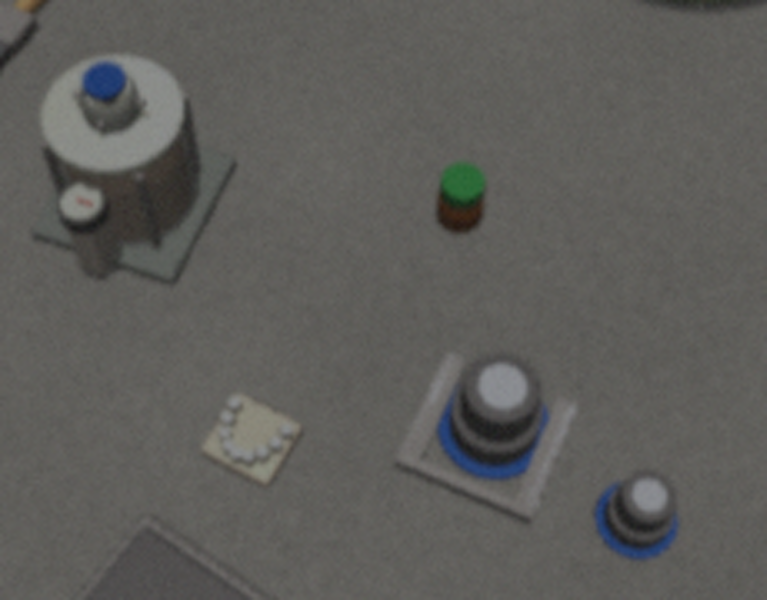

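View pics/side0c.png

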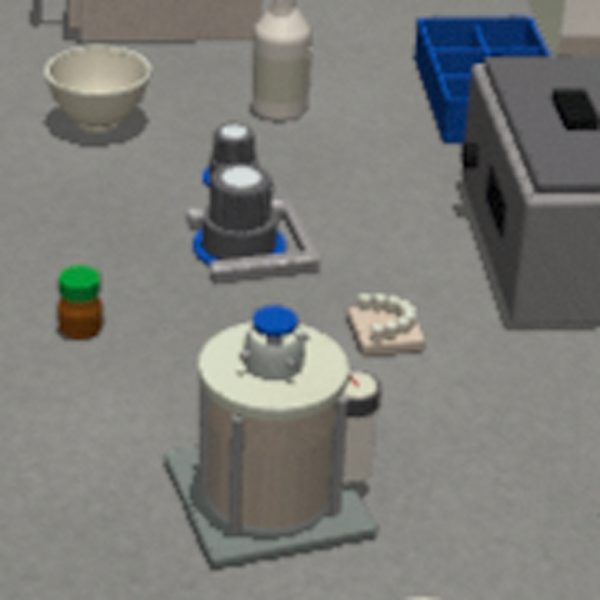

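Cap is at about (578,130), with the keeper opening toward the robot (-x). Tank is at about (583,-221). I'll move above the tank to look at the neck and pins.

```bash
python3 -m pendant '[[[1,465,-192,-59,0,0,-1.228],[1,465,-192,-59,0,0,-1.228],[1,465,-192,-59,0,0,-1.228],[1,465,-192,-59,0,0,-1.228],[1,465,-192,-59,0,0,-1.228],[1,465,-192,-59,0,0,-1.228],[1,465,-192,-59,0,0,-1.228],[1,465,-192,-59,0,0,-1.228],[1,465,-192,-59,0,0,-1.228],[1,465,-192,-59,0,0,-1.228],[1,465,-192,-59,0,0,-1.228],[1,465,-192,-59,0,0,-1.228]]]'
cat > look.py <<'E'
import sys
from h import *
from cell import r,snapshot
s=r.state();p,d=snapshot("wrist");n=sys.argv[1]
cv2.imwrite(f"pics/{n}.png",p[:,:,::-1]);np.savez(f"pics/{n}.npz",p=p,d=d,pos=s["ee_pos"],rot=s["ee_rot"])
print(s["time_s"],s["ee_pos"].round(1),s["ee_rot"].round(3).tolist(),s["joints"].round(3),s["ft_force"].round(1))
E
python3 look.py w1
```

```text
time_s: 1.65
ee_pos: [582.7, -252.7, 290.3]
ee_rot: [[0.002, 1.0, -0.0], [1.0, -0.002, -0.0], [-0.0, -0.0, -1.0]]
ft_force: [-0.6, -0.4, -0.1]
gripper_width: 1.002
1.65 [ 582.7 -252.7  290.3] [[0.002, 1.0, -0.0], [1.0, -0.002, -0.0], [-0.0, -0.0, -1.0]] [ 0.59   0.513 -0.418  1.485  0.216  1.19   0.137] [-0.6 -0.4 -0.1]
```

View pics/w1.png

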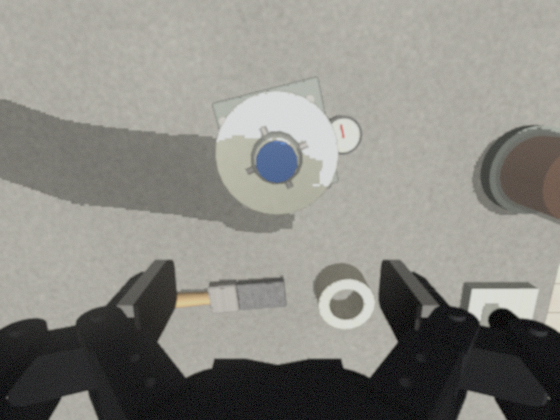

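The wrist view shows the blue plate at (277,161), with pins at about (265,131), (304,146), (290,184) and (250,171).

Run:
```python
from h import *
f=np.load("pics/w1.npz");p=f["p"];T=wcam(f["pos"],f["rot"])
hsv=cv2.cvtColor(p,cv2.COLOR_RGB2HSV)
m=cv2.inRange(hsv,(100,120,40),(130,255,255));m[:,:230]=0;m[:,330:]=0;m[220:]=0
M=cv2.moments(m,True);print(M["m00"],wray(T,M["m10"]/M["m00"],M["m01"]/M["m00"],170).round(1))
# shoulder circle
g=cv2.cvtColor(p,cv2.COLOR_RGB2GRAY)
w=cv2.inRange(hsv,(0,0,150),(180,70,255))
P=np.array([wray(T,u,v,145) for u,v in [(265,131),(304,146),(290,184),(250,171)]]);print(P.round(1),P.mean(0).round(1))
c=P.mean(0);a=np.arctan2(P[:,1]-c[1],P[:,0]-c[0]);print(np.degrees(a).round(1),np.degrees(np.angle(np.exp(4j*a).mean())/4))
cv2.imwrite("pics/w1c.png",cv2.resize(p[80:230,200:350,::-1],None,fx=4,fy=4,interpolation=cv2.INTER_CUBIC))
d=f["d"];print(d[161,277],T[2,3],)
```

```text
32.0 [ 579.6 -231.4  170. ]
[[ 572.7 -200.6  145. ]
 [ 605.1 -212.9  145. ]
 [ 593.7 -245.2  145. ]
 [ 559.5 -233.9  145. ]] [ 582.8 -223.1  145. ]
[ 114.1   24.7  -63.6 -155.2] 24.988290581649704
262.72867 432.1523000475891
```

View pics/w1c.png

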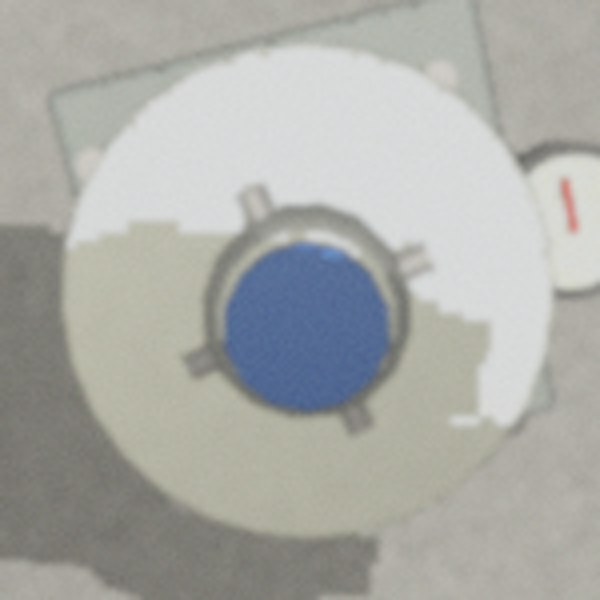

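Run:
```python
from h import *
f=np.load("pics/w1.npz");p=f["p"];T=wcam(f["pos"],f["rot"])
print(wray(T,276.2,161.4,170).round(1), wray(T,276.7,152.6,130).round(1))
hsv=cv2.cvtColor(p,cv2.COLOR_RGB2HSV);print(hsv[161,277])
m=cv2.inRange(hsv,(100,70,40),(130,255,255));k,l,st,ce=cv2.connectedComponentsWithStats(m);i=l[161,277];print(st[i],ce[i],wray(T,*ce[i],170).round(1))
# shoulder edge extremes
for v,u0,u1 in [(152,205,290)]: 
    print(hsv[v,205:220].tolist(), hsv[v,330:345].tolist())
```

```text
[ 581.9 -222.2  170. ] [ 582.3 -220.   130. ]
[109 106 151]
[ 256  141   41   42 1297] [276.26754048 161.51040864] [ 582.  -222.3  170. ]
[[30, 19, 124], [30, 14, 127], [19, 16, 130], [26, 14, 130], [26, 16, 128], [34, 15, 132], [26, 16, 129], [26, 16, 128], [25, 12, 126], [18, 19, 132], [30, 24, 151], [28, 22, 173], [30, 22, 184], [30, 22, 186], [34, 23, 189]] [[105, 2, 218], [90, 2, 217], [75, 2, 218], [90, 1, 218], [100, 4, 218], [75, 2, 218], [60, 2, 215], [38, 5, 202], [36, 7, 177], [40, 14, 162], [30, 11, 166], [34, 12, 172], [30, 15, 172], [30, 14, 170], [33, 15, 168]]
```

Tank axis is about (582.2,-221.5) and the pins are at 25° mod 90°. Next I'll look at the cap.

```bash
python3 -m pendant '[[[1,200,-5,20,0,0,0],[1,347,-5,90,0,0,0],[1,347,-5,90,0,0,0],[1,347,-5,90,0,0,0],[1,347,-5,90,0,0,0],[1,347,-5,90,0,0,0],[1,347,-5,90,0,0,0],[1,347,-5,90,0,0,0],[1,347,-5,90,0,0,0],[1,347,-5,90,0,0,0]]]'
python3 look.py w2
```

```text
time_s: 2.95
ee_pos: [578.7, 94.4, 200.6]
ee_rot: [[0.002, 1.0, 0.0], [1.0, -0.002, -0.0], [-0.0, 0.0, -1.0]]
ft_force: [0.1, 0.2, -0.6]
gripper_width: 0.999
2.95 [578.7  94.4 200.6] [[0.002, 1.0, 0.0], [1.0, -0.002, -0.0], [-0.0, 0.0, -1.0]] [ 0.07   0.529 -0.473  1.719  0.285  0.962 -0.514] [ 0.1  0.2 -0.6]
```

View pics/w2.png

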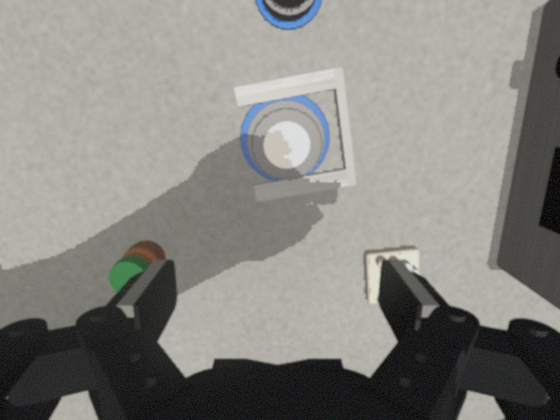

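Run:
```python
from h import *
f=np.load("pics/w2.npz");p=f["p"]
cv2.imwrite("pics/w2c.png",cv2.resize(p[60:210,220:370,::-1],None,fx=4,fy=4,interpolation=cv2.INTER_CUBIC))
hsv=cv2.cvtColor(p,cv2.COLOR_RGB2HSV);T=wcam(f["pos"],f["rot"])
m=cv2.inRange(hsv,(100,90,40),(130,255,255));m[:85]=0;m[200:]=0;m[:,:230]=0;m[:,340:]=0
c=max(cv2.findContours(m,0,2)[0],key=len);h=cv2.convexHull(np.vstack([c for c in cv2.findContours(m,0,1)[0] if len(c)>5]))
e=cv2.fitEllipse(h);print(e,wray(T,*e[0],5).round(1))
```

```text
((284.5559997558594, 136.6504364013672), (87.81047821044922, 88.80702209472656), 18.93425941467285) [586.1 138.5   5. ]
```

View pics/w2c.png

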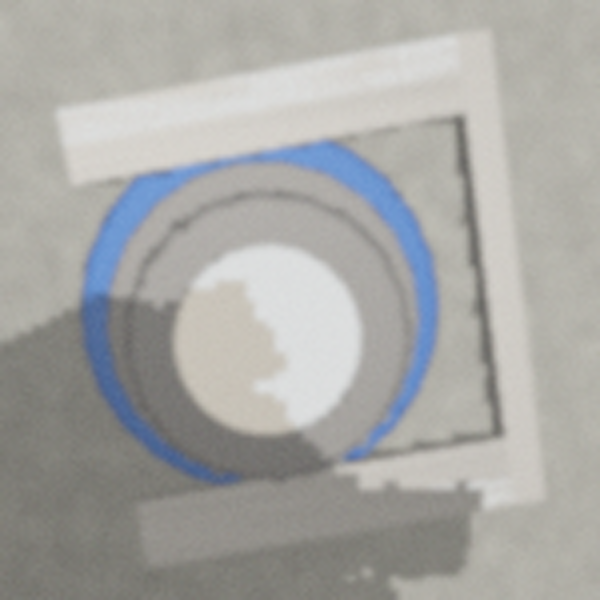

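Run:
```python
from h import *
f=np.load("pics/w2.npz");T=wcam(f["pos"],f["rot"])
P=lambda x,y,z:wray(T,220+x/4-.375,60+y/4-.375,z)
print("top",P(267,340,76).round(1),"flange",P(260,309,6).round(1))
# outer edges at z=14
A=[P(*q,14) for q in [(56,108),(492,30),(148,567),(546,496),(70,185),(462,117),(136,505),(503,433)]]
for i in range(0,8,2):
    v=A[i+1]-A[i];print(A[i].round(1),A[i+1].round(1),np.degrees(np.arctan2(v[1],v[0])).round(2),np.linalg.norm(v).round(1))
print("centre outer", (sum(A[:4])/4).round(1))
v=A[1]-A[3];print(np.degrees(np.arctan2(v[1],v[0])))
```

```text
top [585.9 137.3  76. ] flange [586.1 138.3   6. ]
[539.1 184.   14. ] [637.9 200.5  14. ] 9.48 100.1
[558.3  75.7  14. ] [656.5  93.6  14. ] 10.34 99.9
[541.8 167.1  14. ] [631.9 181.9  14. ] 9.33 91.4
[555.6  91.5  14. ] [645.1 109.2  14. ] 11.2 91.3
centre outer [598.  138.4  14. ]
99.9084879090489
```

Cap axis is about (586,138) and keeper yaw is 9.9°. Keeper origin is about (588,136.7), so the exit target is about (497.5,121). Descending to grip.

```bash
python3 -m pendant '[[[1,43.5,7.3,30,0,0,0],[1,43.5,7.3,80,0,0,0],[1,43.5,7.3,130,0,0,0],[1,43.5,7.3,160.5,0,0,0],[1,43.5,7.3,160.5,0,0,0],[1,43.5,7.3,160.5,0,0,0],[0,43.5,7.3,160.5,0,0,0],[0,43.5,7.3,160.5,0,0,0],[0,43.5,7.3,160.5,0,0,0],[0,43.5,7.3,160.5,0,0,0],[0,43.5,7.3,160.5,0,0,0],[0,43.5,7.3,160.5,0,0,0]]]' 80
python3 look.py w3
```

```text
time_s: 4.5
ee_pos: [586.4, 139.0, 41.4]
ee_rot: [[0.0, 1.0, 0.002], [1.0, -0.0, 0.0], [0.0, 0.002, -1.0]]
ft_force: [-4.6, -2.3, 16.8]
gripper_width: 0.637
4.5 [586.4 139.   41.4] [[0.0, 1.0, 0.002], [1.0, -0.0, 0.0], [0.0, 0.002, -1.0]] [-0.068  0.762 -0.387  1.773  0.423  0.688 -0.689] [-4.6 -2.3 16.8]
```

View pics/w3.png

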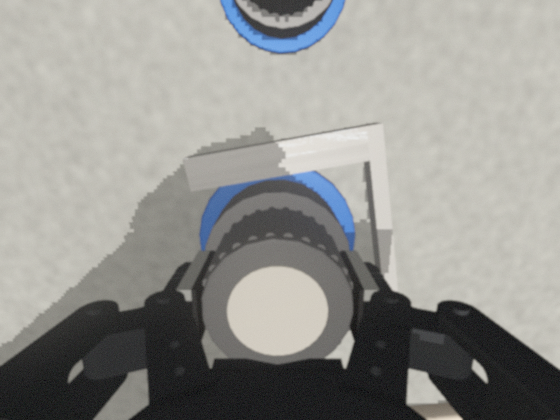

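Gripped, width 0.637 (about 56 mm), with about 17 N pressing down. I'll ease up slightly, centre the cap in the channel and slide it out level along keeper -x.

```bash
python3 -m pendant '[[[0,-1.5,0,-1.3,0,0,0],[0,-3.5,-10,-1.3,0,0,0],[0,-6.2,-25,-1.3,0,0,0],[0,-8.8,-40,-1.3,0,0,0],[0,-11.3,-55,-1.3,0,0,0],[0,-14,-70,-1.3,0,0,0],[0,-17,-90,-1.3,0,0,0],[0,-17,-90,-1.3,0,0,0],[0,-17,-90,-1.3,0,0,0]]]'
python3 look.py w4
```

```text
time_s: 5.68
ee_pos: [494.3, 121.6, 41.5]
ee_rot: [[-0.0, 1.0, -0.002], [1.0, 0.0, -0.001], [-0.001, -0.002, -1.0]]
ft_force: [-11.5, -1.4, 17.5]
gripper_width: 0.634
5.675 [494.3 121.6  41.5] [[-0.0, 1.0, -0.002], [1.0, 0.0, -0.001], [-0.001, -0.002, -1.0]] [-0.082  0.661 -0.371  2.019  0.447  0.542 -0.77 ] [-11.5  -1.4  17.5]
```

View pics/w4.png

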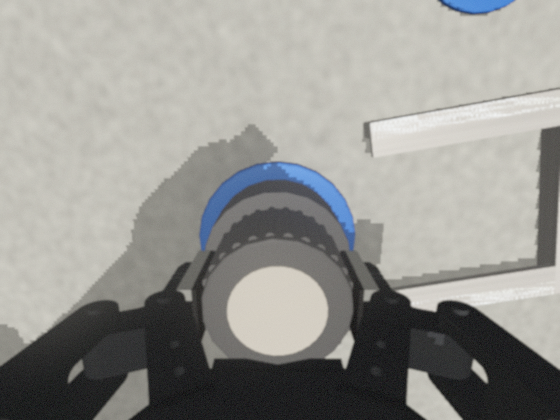

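Cap is clear of the lips and about 90 mm out. Lifting, then carrying it to the tank.

```bash
python3 -m pendant '[[[0,0,0,-25,0,0,0],[0,0,0,-65,0,0,0],[0,0,0,-115,0,0,0],[0,0,0,-165,0,0,0],[0,0,0,-190,0,0,0],[0,0,0,-190,0,0,0]]]'
python3 -m pendant '[[[0,-30,8,0,0,0,0],[0,-85,22,0,0,0,0],[0,-145,37,0,0,0,0],[0,-205,53,0,0,0,0],[0,-265,68,0,0,0,0],[0,-320,81,0,0,0,0],[0,-343,87,0,0,0,0],[0,-343,87,0,0,0,0],[0,-343,87,0,0,0,0],[0,-343,87,0,0,0,0]]]'
python3 look.py w5
python3 - <<'E'
from h import *
from cell import snapshot
p,d=snapshot("side");cv2.imwrite("pics/s5.png",cv2.resize(p[180:330,220:420,::-1],None,fx=4,fy=4,interpolation=cv2.INTER_CUBIC))
E
```

```text
time_s: 6.48
ee_pos: [496.1, 121.9, 232.4]
ee_rot: [[0.0, 1.0, 0.003], [1.0, -0.0, 0.0], [0.0, 0.003, -1.0]]
ft_force: [-0.1, -0.2, -4.1]
gripper_width: 0.633
time_s: 7.72
ee_pos: [582.7, -219.7, 230.9]
ee_rot: [[-0.002, 1.0, -0.0], [1.0, 0.002, 0.0], [0.0, -0.0, -1.0]]
ft_force: [-0.8, 0.2, -3.2]
gripper_width: 0.638
7.725 [ 582.7 -219.7  230.9] [[-0.002, 1.0, -0.0], [1.0, 0.002, 0.0], [0.0, -0.0, -1.0]] [ 0.542  0.544 -0.411  1.591  0.24   1.057  0.067] [-0.8  0.2 -3.2]
```

View pics/w5.png

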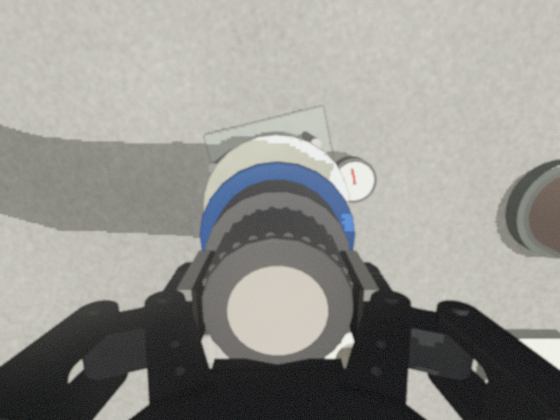

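View pics/s5.png

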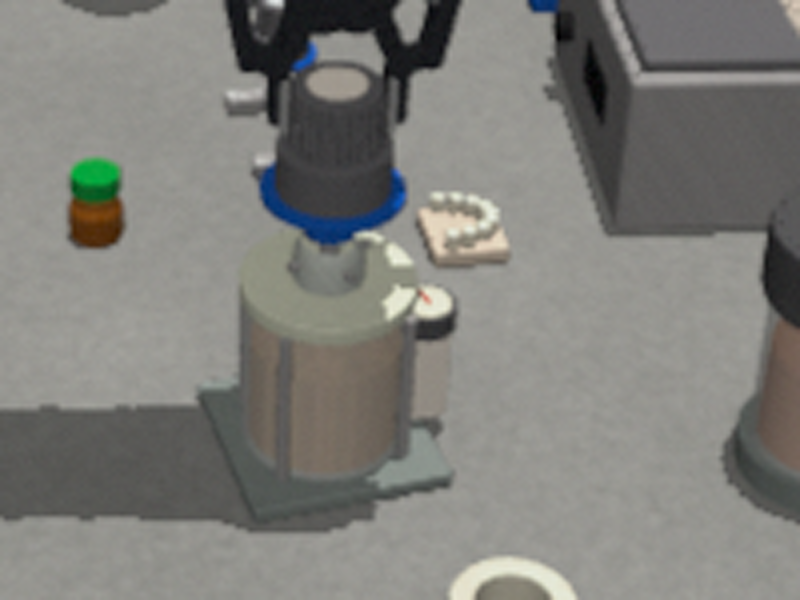

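Run:
```python
from h import *
f=np.load("pics/w5.npz");T=wcam(f["pos"],f["rot"]);p=f["p"]
hsv=cv2.cvtColor(p,cv2.COLOR_RGB2HSV);m=cv2.inRange(hsv,(0,0,170),(180,60,255))
g=cv2.inRange(cv2.cvtColor(p,cv2.COLOR_RGB2GRAY),150,255);k,l,st,ce=cv2.connectedComponentsWithStats(g);i=l[310,278]
c=max(cv2.findContours((l==i).astype(np.uint8),0,1)[0],key=len);e=cv2.fitEllipse(c);print(st[i],e,wray(T,*e[0],f["pos"][2]-41.5+76).round(1))
m=cv2.inRange(hsv,(100,110,40),(130,255,255));c=max(cv2.findContours(m,0,1)[0],key=len);h=cv2.convexHull(c)[:,0];h=h[h[:,1]<232]
# fit circle on flange top plane z
W=np.array([wray(T,*q,f["pos"][2]-41.5+6)[:2] for q in h.astype(float)])
A=np.c_[2*W,np.ones(len(W))];s=np.linalg.lstsq(A,(W**2).sum(1),rcond=None)[0];print(s[:2].round(1),np.sqrt(s[2]+s[0]**2+s[1]**2).round(1),len(W))
```

```text
[ 227  266  101   90 7182] ((277.0539855957031, 310.1703796386719), (89.05762481689453, 100.74259948730469), 89.77986145019531) [ 582.7 -220.9  265.4]
[ 582.5 -220.8] 42.5 30
```

Cap axis is about 1 mm off in tool x and under 0.5 mm in tool y. I'll correct that and lower it onto the pins.

```bash
python3 -m pendant '[[[0,-0.8,-0.4,10,0,0,0],[0,-0.8,-0.4,20,0,0,0],[0,-0.8,-0.4,28,0,0,0],[0,-0.8,-0.4,34,0,0,0],[0,-0.8,-0.4,38,0,0,0],[0,-0.8,-0.4,40,0,0,0],[0,-0.8,-0.4,42,0,0,0],[0,-0.8,-0.4,42,0,0,0],[0,-0.8,-0.4,42,0,0,0]]]'; python3 -c "
from cell import r;s=r.state();print(s['torque'],s['joints'])"
```

```text
time_s: 8.95
ee_pos: [582.4, -221.9, 189.3]
ee_rot: [[0.0, 1.0, 0.0], [1.0, -0.0, -0.0], [-0.0, 0.0, -1.0]]
ft_force: [-0.3, -0.1, -4.3]
gripper_width: 0.636
[0.028274   0.01034391 0.02203556] [ 0.53676454  0.58804823 -0.3994697   1.63145199  0.26367773  0.97554384
  0.0487555 ]
```

```bash
python3 -m pendant '[[[0,0,0,1,0,0,0],[0,0,0,2,0,0,0],[0,0,0,3,0,0,0],[0,0,0,3,0,0,0]]]'
```

```text
time_s: 9.45
ee_pos: [582.2, -221.4, 185.9]
ee_rot: [[-0.0, 1.0, -0.0], [1.0, 0.0, 0.001], [0.001, -0.0, -1.0]]
ft_force: [-1.9, 3.4, -2.4]
gripper_width: 0.638
```

```bash
python3 -m pendant '[[[0,0,0,1,0,0,0],[0,0,0,2,0,0,0],[0,0,0,2,0,0,0]]]'; python3 -c "
from h import *
from cell import snapshot
p,d=snapshot('side');cv2.imwrite('pics/s6.png',cv2.resize(p[180:330,220:420,::-1],None,fx=4,fy=4,interpolation=cv2.INTER_CUBIC))"
```

```text
time_s: 9.82
ee_pos: [582.2, -221.5, 183.9]
ee_rot: [[-0.0, 1.0, -0.0], [1.0, 0.0, 0.0], [0.0, -0.0, -1.0]]
ft_force: [-1.4, 4.5, -2.4]
gripper_width: 0.634
```

View pics/s6.png

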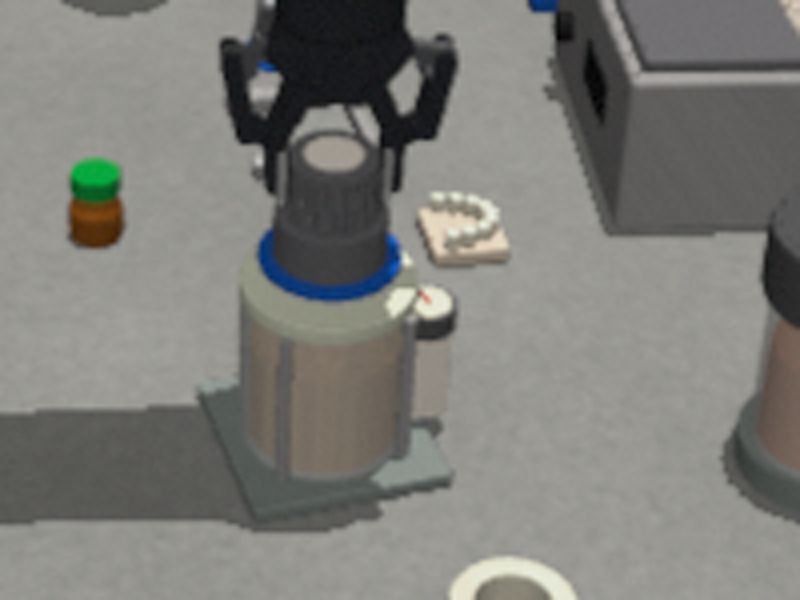

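No pin contact at a computed underside height of 142 mm, which is below the pin tops. The keyways may already be aligned, so I'll continue slowly and watch the force.

```bash
python3 -m pendant '[[[0,0.3,0,1,0,0,0],[0,0.3,0,2,0,0,0],[0,0.3,0,3,0,0,0],[0,0.3,0,4,0,0,0],[0,0.3,0,4,0,0,0]]]';python3 -c "
from cell import r;s=r.state();print(s['torque'],s['ft_force'])"
```

```text
time_s: 10.5
ee_pos: [582.3, -221.4, 180.1]
ee_rot: [[-0.0, 1.0, -0.0], [1.0, 0.0, 0.0], [0.0, -0.0, -1.0]]
ft_force: [-2.8, 3.9, 1.4]
gripper_width: 0.635
[1.14829076 0.92860202 0.20578184] [-2.77663334  3.8514311   1.41612608]
```

```bash
python3 -m pendant '[[[0,0.3,0,1,0,0,0],[0,0.3,0,2,0,0,0],[0,0.3,0,3,0,0,0],[0,0.3,0,4,0,0,0],[0,0.3,0,4,0,0,0]]]';python3 -c "
from cell import r;s=r.state();print(s['torque'],s['ft_force'])"
```

```text
time_s: 11.12
ee_pos: [582.3, -221.4, 176.5]
ee_rot: [[0.0, 1.0, -0.0], [1.0, -0.0, -0.0], [-0.0, -0.0, -1.0]]
ft_force: [-5.3, 3.9, 5.3]
gripper_width: 0.638
[0.95655993 1.14203108 0.25227587] [-5.27177109  3.91194207  5.28102864]
```

Force rises about 1 N/mm, which matches the spring plate. So the keyways are over the pins, and I'll push on home.

```bash
python3 -m pendant '[[[0,0.3,-0.4,1.5,0,0,0],[0,0.3,-0.4,3,0,0,0],[0,0.3,-0.4,4,0,0,0],[0,0.3,-0.4,4.8,0,0,0],[0,0.3,-0.4,4.8,0,0,0]]]';python3 -c "
from cell import r;s=r.state();print(s['torque'],s['ft_force'],s['ee_pos'])"
```

```text
time_s: 11.75
ee_pos: [582.3, -221.3, 172.1]
ee_rot: [[0.0, 1.0, 0.001], [1.0, -0.0, -0.001], [-0.001, 0.001, -1.0]]
ft_force: [-4.4, 3.1, 10.2]
gripper_width: 0.638
[0.79643115 1.08326605 0.20230679] [-4.38557658  3.05205381 10.16528013] [ 582.2771143  -221.27704474  172.07982389]
```

```bash
python3 -m pendant '[[[0,0,0,1,0,0,0],[0,0,0,2,0,0,0],[0,0,0,2.5,0,0,0],[0,0,0,2.5,0,0,0],[0,0,0,2.5,0,0,0]]]';python3 -c "
from cell import r;s=r.state();print(s['torque'],s['ft_force'],s['ee_pos'])"
```

```text
time_s: 12.38
ee_pos: [582.3, -221.2, 171.4]
ee_rot: [[0.0, 1.0, 0.002], [1.0, -0.0, -0.001], [-0.001, 0.002, -1.0]]
ft_force: [-16.1, 6.5, 37.0]
gripper_width: 0.634
[1.48722795 3.52877772 0.22159658] [-16.05710842   6.54658501  37.0231558 ] [ 582.28598425 -221.16417186  171.35361417]
```

Hard stop reached at TCP z 171.4, i.e. underside about 130 mm. I'll trim the side load and look.

```bash
python3 -m pendant '[[[0,0.2,-0.6,-0.2,0,0,0],[0,0.2,-0.6,-0.2,0,0,0],[0,0.2,-0.6,-0.2,0,0,0],[0,0.2,-0.6,-0.2,0,0,0]]]';python3 look.py w7; python3 -c "
from h import *
from cell import snapshot
p,d=snapshot('side');cv2.imwrite('pics/s7.png',cv2.resize(p[180:330,220:420,::-1],None,fx=4,fy=4,interpolation=cv2.INTER_CUBIC))
p,d=snapshot('scene');cv2.imwrite('pics/c7.png',p[:,:,::-1])"
```

```text
time_s: 12.88
ee_pos: [582.3, -221.2, 171.4]
ee_rot: [[0.0, 1.0, 0.003], [1.0, -0.0, -0.002], [-0.002, 0.003, -1.0]]
ft_force: [-9.5, 5.9, 29.5]
gripper_width: 0.64
12.875 [ 582.3 -221.2  171.4] [[0.0, 1.0, 0.003], [1.0, -0.0, -0.002], [-0.002, 0.003, -1.0]] [ 0.532  0.606 -0.394  1.651  0.276  0.937  0.037] [-9.5  5.9 29.5]
```

View pics/s7.png

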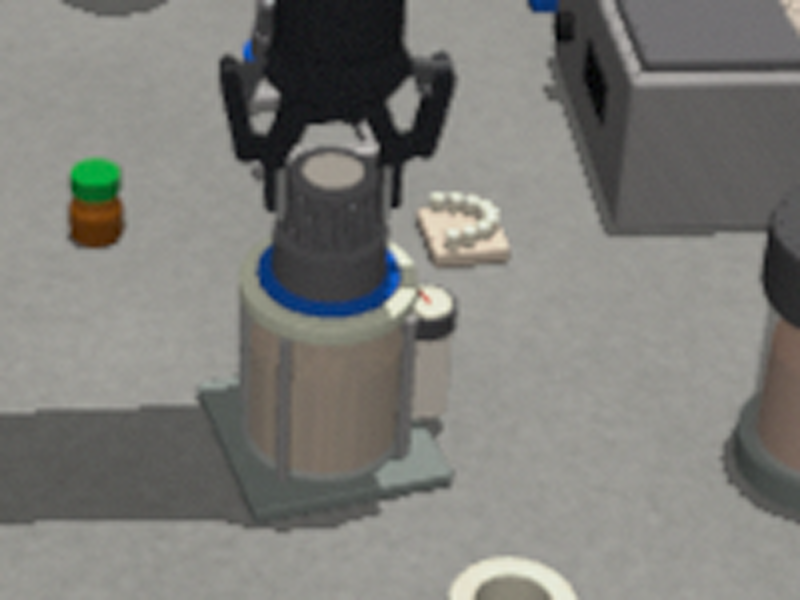

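View pics/w7.png

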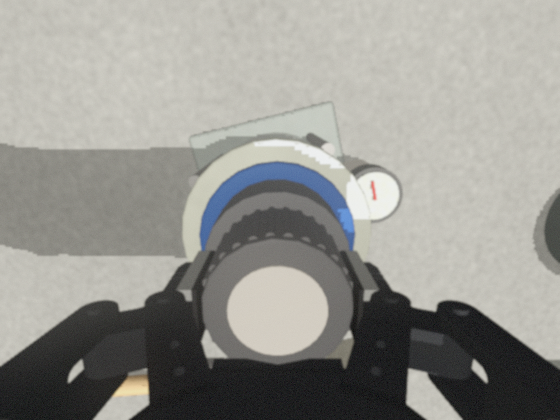

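View pics/c7.png

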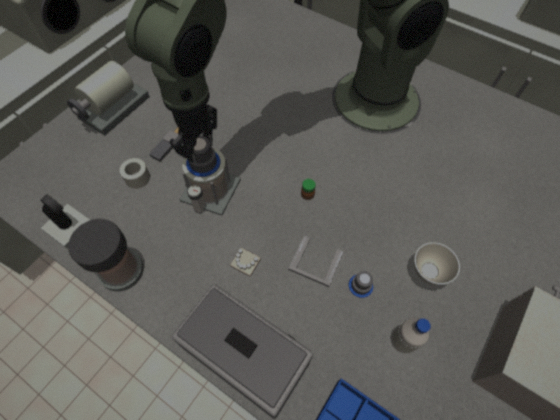

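The flange sits flush on the shoulder (side crop around (330,290)), the keeper is empty, and the bystanders are where they were. Handing in.

```bash
python3 -c "
from cell import r
s=r.state();print(s['time_s'],s['ft_force'].round(1),s['gripper_width']);print(r.finish_job())"
```

```text
13.025 [-10.1   4.7  30.7] 0.6389576580751329
the job is handed in; nothing more can be done
None
```

The cap is fully home on the tank neck, still gripped at 80 N and pressed down with about 30 N, so you can close the clamp. I handed the job in at 13.0 s.

I slid the larger cap level out of the keeper's open front until it was clear of the lips. Then I lifted it, carried it to the tank and lowered it onto the neck.

- **No turning needed:** the keyways already lined up with the pins, so the cap dropped past pin height (148 mm) without touching them and I never turned it.
- **Fully home:** below about 140 mm the force rose roughly 1 N/mm, as the spring plate should. It then met a hard stop at a tool height of 171.4 mm, which puts the cap's underside at about 130 mm. The side view shows the flange flush on the shoulder.
- **Everything else:** in the last overview picture the other things I could see are where they were. The brush was partly hidden by the arm.
- **Disagreements:** about 11 N of side load remains at the wrist (10 N in x, 5 N in y), and I trimmed only part of it. The seal plate's travel was inferred from height and force, not measured.

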